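# Latch the coin carrier shut

## Task

On the inspection bench stand two coin-blank carriers; on one the draw latch stands open. Swing that latch's wire loop over so that it drops behind the keeper hook on the sliding cover, while the lever is still up, then press the lever over until it lies flat so that it pulls the cover tight, and let go.

Things in the scene. Friction and masses are not known exactly. Their poses are not given: they have to be found in the camera images.
- carrier: Carrier with the open latch: grey box 220 x 160 x 60 mm, cream top, fixed. Origin: centre of underside; x runs along it from latch to keeper, z up; the latch is on y = 0. Places below are (x, z) here, mm. x < -5: fixed deck with latch; beyond: sliding cover with keeper. Lever axis at (-35, 76). Loop axle: in the lever, 25 mm from that axis. An identical carrier, latch already flat, is not listed.
- loop_bar (a point): Middle of the wire loop's end bar (across the carrier, 8 mm thick, 46 long; 34 mm between side wires), 87.5 mm from the loop axle. Starts near upright (76-100 deg above level, keeper side), bar 180-190 mm high. The loop swings clear round the lever's end; tipped 25 deg toward the keeper it falls by itself round it, bar then at z 65, x 53-60. Lightly stiff: near upright it stays.
- lever (a joint): Latch lever, rad: steel plate 28 mm wide (34 at the tip), 4 thick (6 at the tip), 66 long from its axis. 0 = flat, pointing to -x, top 78 mm above the bench; grows as raised: pi/2 upright, more leans to the keeper, stop 2.18. Starts 1.92-2.09, stays where left (1.5 N at the tip moves it; up to 10 N to press it past centre with the loop hooked; then the loop's pull holds it flat).
- cover (a joint): Slide of cover and keeper along the carrier's x, m. 0 = tight on the seal; unlatched, the springy seal holds it at 0.007 (5 N per mm) and returns it there if merely pushed. Keeper: dark steel hook on the cover, 24 mm wide, 14 high; upright at x 19-23, lip on to x 30, 11 mm above the cover, open to +x (at value 0; add the joint value). The bar is caught under the lip.

How it is judged:
On the way:
1. the loop's bar lies down beyond the keeper's upright (within 50 mm of it) while the lever is still raised more than 60 degrees (z of loop_bar in the frame of carrier below 0.072 m and x of loop_bar in the frame of carrier between 0.03 and 0.08 m and value of joint lever above 1.05 rad), for 0.1 s.
At the end, for the whole second after the job is handed in: The lever lies flat (within 7 degrees) and at rest, the loop's bar is caught in the keeper hook (20 to 35 mm along the carrier's x, under 72 mm high), and the cover is held within 3 mm of tight (value of joint lever below 0.12 rad and value of joint cover below 0.003 m and z of loop_bar in the frame of carrier below 0.072 m and x of loop_bar in the frame of carrier between 0.02 and 0.035 m and velocity of joint lever between -0.1 and 0.1 rad/s); the robot touches nothing.
It also fails if it takes over 40 s, if anything falls off the work surface, if the arm or the gripper's body presses on something with over 40 N, if the wrist force passes 120 N, or if a joint passes its speed limit or range.

## Robot

A 6-joint arm with a two-finger parallel gripper is mounted at the origin on the work surface. World frame = base frame: x ahead of the robot, y to its left, z up, the work surface at z = 0. Lengths are in m, angles in rad, forces in N, time in s.
With the tool pointing down it reaches from about 0.35 to 0.775 m from the base axis. Payload 7.3 kg.
Tool frame: the origin (TCP) lies at the very end of the fingers, on their centre line; the grasp point (between the pads) lies 19 mm behind it; z points along the fingers, y is the direction in which the jaws open and shut (so a half turn about z gives the same grasp; the last joint's range is limited). The gripper opens to 92 mm and grips with 3 to 60 N. Pads are 19 mm wide; open, the fingers measure 130 mm over their backs; the gripper's body (75 mm by 190 mm) begins 47 mm behind the grasp point.
Start: joints at [1.108, 0.342, 1.524, -0, 1.275, -0.146], TCP at [0.164, 0.499, 0.227] pointing down, gripper open.
Joint ranges: [-2.53, 2.53], [-0.77, 2.02], [0.04, 2.7], [-1, 4.14], [0.28, 2.66], [-3.11, 3.11]. Speed limits (rad/s): [2.57, 2.57, 3.14, 3.14, 3.14, 3.14].

## Interface

Orientations are given as [roll, pitch, yaw] about the fixed x, y, z axes, in that order (R = Rz(yaw) Ry(pitch) Rx(roll)).
In Python, from cell import robot gives the robot as it stands.
- The arm moves only by the shell command python3 -m pendant 'ROWS' [OPENING] [FORCE]. ROWS is JSON, a list of rows, each a list of 2 entries, a list of its own where there are three numbers: the shift along the tool's x, y, z in mm, then the turn about the tool's z in degrees. In form: [[[x, y, z], turn], ...]. A call has 1 to 10 rows; each row is the pose to reach, as a shift and turn from the pose measured when the call began, along the tool's axes at that moment; what a row does not reach only later rows make up. A row lasts 1/12 s, in which the tool goes at most 41.7 mm and 7.16 degrees, less where a joint would pass 70% of its speed; a pose out of reach is approached as far as the arm can. A call with a gripper value outside its range is refused whole. OPENING is the opening, from 0 (shut) to 1 (fully open), set as the call begins (- or left out, the last holds). The fingers move at their own pace and stop on an object; FORCE is the grip in N (left out, the last holds). Time passes only in rows, so rows that repeat a pose let the fingers close. It gives the time, the measured TCP pose, the force and the opening at its end, in the units of the state.
- robot.observe(): the state, without advancing time (a new reading comes with each control period).
- robot.read_camera(name): name is "scene" or "top" or "wrist"; returns the picture (400x640x3 uint8, red, green, blue); there is no depth.
- robot.calibration(name): a dict with "vfov" (degrees; the focal length in pixels is half the picture's height over the tangent of half this angle, whatever the lens; pixels are square), "cx", "cy" (the principal point, pixels), "rvec" (rotation vector, rad) and "tvec" (3), from world to camera coordinates, as OpenCV has them. Camera axes: x right, y down, z forward; pixel columns grow to the right and rows downward; lengths in m; the calibration is good to about 2 mm. A picture is of the moment at which its call begins: read the wrist's pose just before it. calibration takes no time and is no camera call; for the wrist camera it gives the pose at the moment of the call.
- robot.hand_in(): hands the job in, once; it reports no verdict.
Trained networks look in the newest picture that a camera, given by its name, has taken for a name from the list of things; names that differ only in an ending like _2 or _b are one class to them, and where a whole thing is asked for, a point or a joint stands for the part that bears it (a point fixed in the world has none). Each returns a list of dicts, best first, with "p" (0 to 1); they miss things now and then, are a little off and sometimes report something else, mostly with a low value. They report only what shows in the picture. A call takes as long as a camera call.
- robot.find_in(camera, query): "xy" ([column, row] as shares, 0 to 1, of the picture: columns of its width, rows of its height, amid what is visible of it).
The state is a dict: "time": time; "qpos": joint angles; "qvel": joint speeds; "joint_efforts": joint torques, N m; "tool_pos": TCP position; "tool_rot": TCP orientation; "contact_force": force on the tool from outside, world axes, zero at the start; "torque": the same for the moment, N m; "opening": finger opening in m.
Only numpy, scipy, OpenCV 4.12 (cv2) and the standard library are available. Lean on these libraries where they do the work, as an engineer would, in place of code of your own. Each camera call takes 0.05 s, during which the arm holds its last target.

## Working session

There is one attempt and no reset: what is moved stays moved. The work goes in short steps, Python scripts to look and compute and a shell command to move; the robot and the scene stay as the last step left them, time stands still between calls to the robot, and variables do not carry over. Pictures are saved under pics/ and viewed, and the job is handed in when it is done.

```bash
ls; mkdir -p pics
python3 - <<'E'
from cell import robot
import cv2
s=robot.observe();print(s)
for n in("scene","top","wrist"):
    im=robot.read_camera(n);cv2.imwrite(f"pics/{n}0.png",im[:,:,::-1])
    print(n,robot.calibration(n))
    for q in("carrier","loop_bar","lever","cover"):
        print(q,[(round(d["p"],2),round(d["xy"][0]*640),round(d["xy"][1]*400)) for d in robot.find_in(n,q)][:4])
print(robot.observe()["time"])
E
```

```text
pics
{'time': 0.0, 'qpos': array([ 1.10799946e+00,  3.42730965e-01,  1.52499265e+00,  4.08433726e-05,
        1.27538388e+00, -1.45999025e-01]), 'qvel': array([-0.000731  ,  0.00153014,  0.00057754, -0.00075606,  0.00019006,
       -0.00086181]), 'joint_efforts': array([ 1.08077940e-03, -4.31243491e+01, -2.44225556e+01,  7.19528552e-02,
        5.58695546e-02, -1.17869176e-04]), 'tool_pos': array([0.1633414 , 0.49853345, 0.22604918]), 'tool_rot': array([-3.14009962e+00, -2.59020036e-04,  2.82478270e+00]), 'contact_force': array([-0.62394351,  0.1458008 , -0.08387292]), 'torque': array([-0.0504787 , -0.01660359,  0.00416883]), 'opening': 0.09215164488483363}
scene {'vfov': 46.98779738459224, 'cx': 326.64213185180233, 'cy': 195.01182952128016, 'rvec': array([ 2.08436923,  0.8793305 , -0.43779479]), 'tvec': array([-0.38985811, -0.19357297,  1.11711662])}
carrier [(0.58, 248, 271)]
loop_bar [(0.7, 212, 189)]
lever [(0.85, 232, 213)]
cover []
top {'vfov': 42.483045198632404, 'cx': 321.57131767081995, 'cy': 194.29894806781135, 'rvec': array([ 2.10528375, -2.16803379,  0.13864357]), 'tvec': array([0.01549701, 0.57516361, 0.94609707])}
carrier [(0.97, 413, 191)]
loop_bar [(0.7, 428, 194)]
lever [(0.72, 416, 197)]
cover [(0.68, 420, 159)]
wrist {'vfov': 64.2710380358839, 'cx': 319.5562300310313, 'cy': 199.96524446348838, 'rvec': array([-2.35562965, -1.70778529, -0.23364333]), 'tvec': array([-0.52468919, -0.03447052,  0.3902164 ])}
carrier []
loop_bar []
lever []
cover []
0.75
```

View pics/scene0.png

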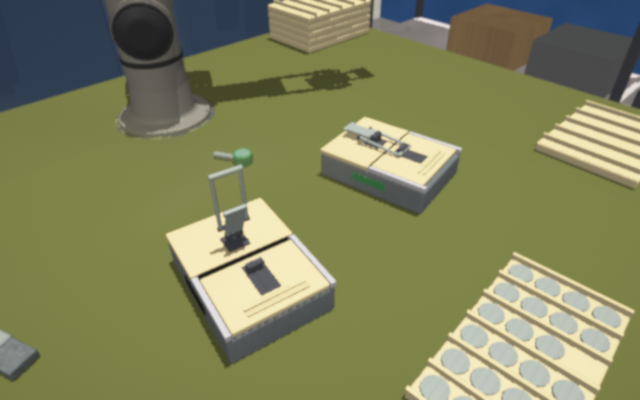

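View pics/top0.png

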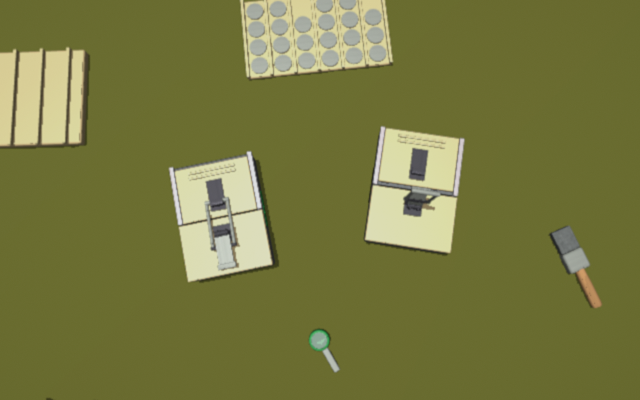

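View pics/wrist0.png

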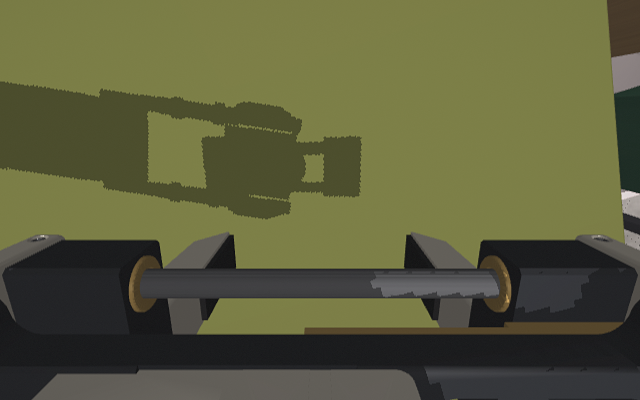

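```bash
cat > h.py <<'E'
import numpy as np,cv2
from cell import robot
def cam(n):
    c=robot.calibration(n);f=200/np.tan(np.radians(c["vfov"]/2))
    K=np.array([[f,0,c["cx"]],[0,f,c["cy"]],[0,0,1]]);R=cv2.Rodrigues(c["rvec"])[0];return K,R,np.array(c["tvec"])
def onz(n,u,v,z):
    K,R,t=cam(n);C=-R.T@t;d=R.T@np.linalg.solve(K,[u,v,1]);return C+d*(z-C[2])/d[2]
def proj(n,P):
    K,R,t=cam(n);p=(K@(R@np.atleast_2d(P).T+t[:,None])).T;return p[:,:2]/p[:,2:]
E
python3 - <<'E'
from h import *
a=cv2.imread("pics/top0.png")[115:265,350:480];cv2.imwrite("pics/topz.png",cv2.resize(a,None,fx=4.0,fy=4.0,interpolation=cv2.INTER_CUBIC))
a=cv2.imread("pics/scene0.png")[150:360,150:350];cv2.imwrite("pics/scz.png",cv2.resize(a,None,fx=2.8,fy=2.8,interpolation=cv2.INTER_CUBIC))
for p in((380,128),(463,139),(451,252),(365,240)):print(onz("top",*p,.06))
E
```

```text
[ 0.69787485 -0.11735713  0.06      ]
[ 0.67099723 -0.27423326  0.06      ]
[ 0.45770891 -0.23764347  0.06      ]
[ 0.48441574 -0.07999515  0.06      ]
```

View pics/topz.png

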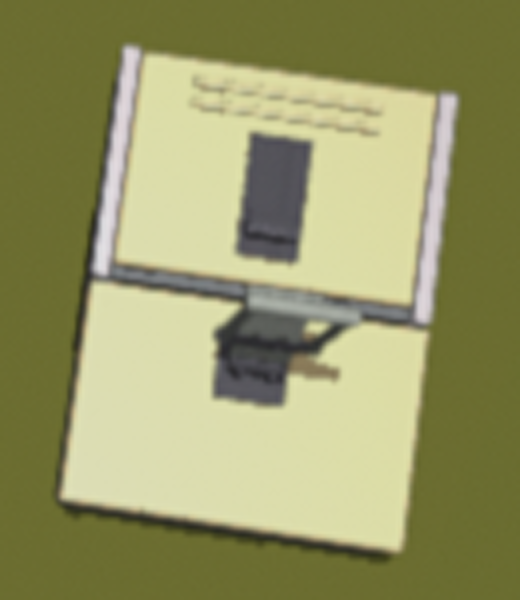

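View pics/scz.png

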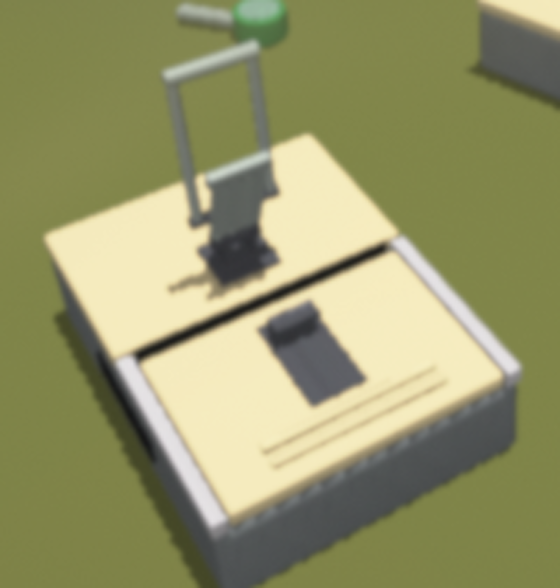

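```bash
cat >> h.py <<'E'
O=np.array([.578,-.1773,0]);YAW=np.radians(-9.8)
RC=np.array([[np.cos(YAW),-np.sin(YAW),0],[np.sin(YAW),np.cos(YAW),0],[0,0,1]])
def toC(p):return RC.T@(np.asarray(p)-O)*1000
def toW(p):return O+RC@(np.asarray(p)/1000)
def tri(a,b):
    P=[]
    for n in(a[0],b[0]):
        K,R,t=cam(n);P.append(K@np.c_[R,t])
    X=cv2.triangulatePoints(P[0],P[1],np.array(a[1:],float),np.array(b[1:],float))[:,0];return X[:3]/X[3]
def shift(pc):
    from scipy.spatial.transform import Rotation as Ro
    s=robot.observe();R=Ro.from_euler("xyz",s["tool_rot"]).as_matrix()
    return R.T@(toW(pc)-s["tool_pos"])*1000
def st():
    s=robot.observe();print("t",round(s["time"],2),"TCP_C",toC(s["tool_pos"]).round(1),"yaw",np.degrees(s["tool_rot"]).round(1),"F",s["contact_force"].round(1),"op",round(s["opening"],4))
E
python3 - <<'E'
from h import *
print("bar",toC(tri(("top",425.5,191),("scene",225.7,171.4))))
# bar ends
print("ends",toC(tri(("top",350+247/4,115+292/4),("scene",150+258/2.8,150+46/2.8))),toC(tri(("top",350+360/4,115+315/4),("scene",150+168/2.8,150+75/2.8))))
print("levertip",toC(tri(("top",350+273/4,115+322/4),("scene",150+238/2.8,150+168/2.8))))
for n in("top","scene"):
  for P in ([[-110,80,60]],[[-110,-80,60]],[[110,80,60]],[[110,-80,60]]):print(n,proj(n,toW(P[0])).round(1))
st();print(shift([-75,0,230]))
E
```

```text
bar [-2.49720919e+01  1.20244002e-01  1.90742086e+02]
ends [-23.23009151  22.65674751 190.7639279 ] [-25.77799661 -22.51457777 190.81730972]
levertip [-22.92801545   2.30789161 126.99406262]
top [[364.9 240.6]]
top [[450.9 252.9]]
top [[379.9 126.9]]
top [[463.3 138.1]]
scene [[259.7 196.9]]
scene [[164.7 234. ]]
scene [[336.7 279.6]]
scene [[226.6 337.4]]
t 0.75 TCP_C [-523.5  595.8  226.8] yaw [180.    0.  161.8] F [-0.3  0.5 -1. ] op 0.0921
[-530.29161918 -524.31658296   -3.28596587]
```

```bash
python3 -m pendant '[[[-30,-28,0],-4],[[-60,-56,0],-8],[[-90,-84,0],-8.2],[[-120,-112,0],-8.2],[[-150,-140,0],-8.2],[[-180,-168,0],-8.2],[[-210,-196,0],-8.2],[[-240,-224,0],-8.2],[[-270,-252,0],-8.2],[[-300,-280,0],-8.2]]' 0 20; python3 -c "
from h import *
st();print(shift([-75,0,230]))"
```

```text
time: 1.58
tool_pos: [0.3619, 0.1375, 0.2271]
tool_rot: [3.141, 0.001, 2.968]
contact_force: [1.4, 0.6, -0.2]
opening: 0.0299
t 1.58 TCP_C [-266.5  273.4  227.1] yaw [1.800e+02 1.000e-01 1.701e+02] F [ 1.4  0.6 -0.2] op 0.0299
[-192.18904816 -272.95692418   -2.84990632]
```

```bash
python3 -m pendant '[[[-22,-33,0],0],[[-44,-66,0],0],[[-66,-99,0],0],[[-88,-132,0],0],[[-110,-165,0],0],[[-132,-198,0],0],[[-154,-230,0],0],[[-175,-258,0],0],[[-190,-273,0],0],[[-192,-273,0],0]]'
python3 - <<'E'
from h import *
st();cv2.imwrite("pics/scene1.png",cv2.resize(robot.read_camera("scene")[100:320,110:370,::-1],None,fx=2.7,fy=2.7));print(shift([-75,0,165]))
E
```

```text
time: 2.42
tool_pos: [0.5053, -0.1683, 0.2266]
tool_rot: [-3.141, 0.002, 2.964]
contact_force: [-0.5, -0.4, 0.2]
opening: 0.0003
t 2.42 TCP_C [-73.2  -3.5 226.6] yaw [-1.800e+02  1.000e-01  1.699e+02] F [-0.5 -0.4  0.2] op 0.0003
[ 0.87079349  1.57093205 61.5389552 ]
```

View pics/scene1.png

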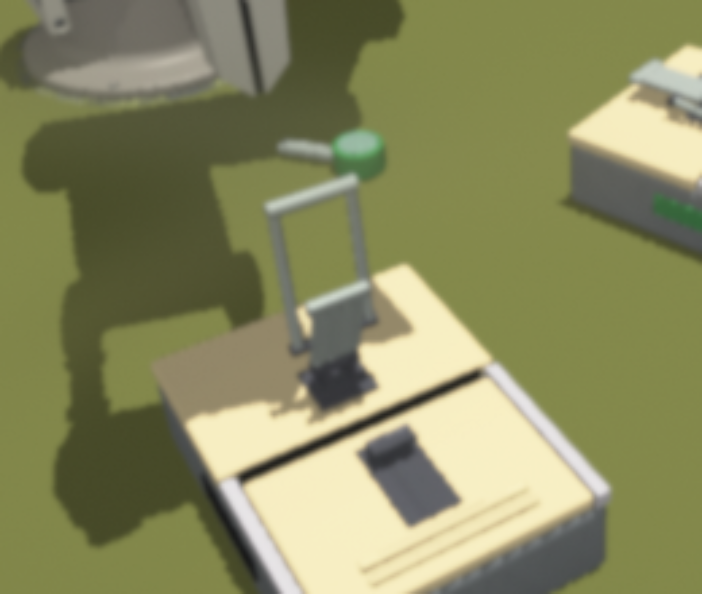

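Run:
```python
from h import *
st();print(proj("scene",robot.observe()["tool_pos"]),proj("top",robot.observe()["tool_pos"]))
cv2.imwrite("pics/s2.png",robot.read_camera("scene")[:,:,::-1])
```

```text
t 2.47 TCP_C [-74.2  -1.6 226.5] yaw [180.    0.  169.9] F [-0.1  0.8 -0.4] op 0.0002
[[205.1137621  131.51083744]] [[427.33913445 218.93829991]]
```

View pics/s2.png

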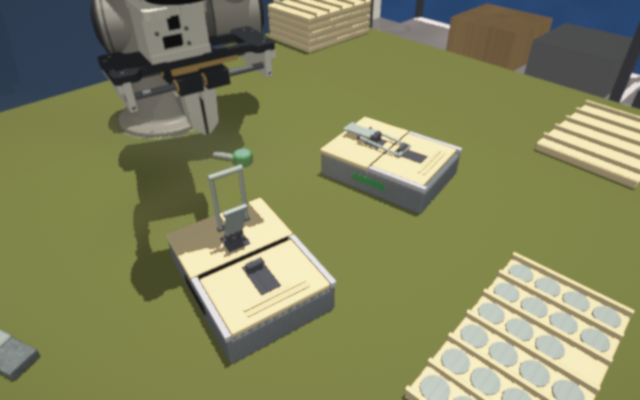

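```bash
python3 -m pendant '[[[0,1.5,30],0],[[0,1.5,60],0],[[-10,1.5,61],0],[[-25,1.5,61],0],[[-40,1.5,61],0],[[-55,1.5,61],0],[[-70,1.5,61],0],[[-85,1.5,61],0],[[-95,1.5,61],0],[[-95,1.5,61],0]]'
python3 - <<'E'
from h import *
st();robot.read_camera("scene");cv2.imwrite("pics/s3.png",robot.read_camera("scene")[:,:,::-1])
E
```

```text
time: 3.35
tool_pos: [0.5986, -0.1784, 0.1657]
tool_rot: [3.14, 0.001, 2.969]
contact_force: [-0.8, 0.2, 0.3]
opening: 0.0003
t 3.35 TCP_C [ 20.5   2.4 165.7] yaw [179.9   0.  170.1] F [-0.8  0.2  0.3] op 0.0003
```

View pics/s3.png

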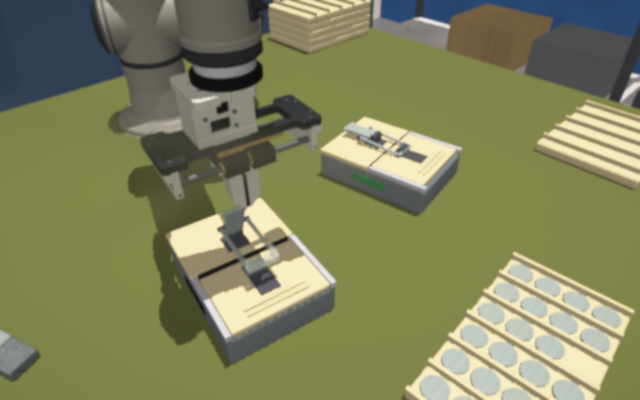

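Run:
```python
from h import *
im=robot.read_camera("scene");b=robot.find_in("scene","loop_bar");print([(d["p"],d["xy"][0]*640,d["xy"][1]*400) for d in b])
for P in([55,0,65],[40,0,65],[30,0,71]):print(P,proj("scene",toW(P)))
cv2.imwrite("pics/s4.png",cv2.resize(im[170:320,160:345,::-1],None,fx=4,fy=4,interpolation=cv2.INTER_CUBIC));st()
for d in b[:1]:print(toC(onz("scene",d["xy"][0]*640,d["xy"][1]*400,.065)))
```

```text
[(0.68, 263.488, 255.28)]
[55, 0, 65] [[264.00387573 277.09699578]]
[40, 0, 65] [[258.74895371 270.25667288]]
[30, 0, 71] [[254.90591013 262.73517491]]
t 3.55 TCP_C [ 18.8   1.6 165.8] yaw [179.9  -0.  170. ] F [-0.2 -0.8  0.5] op 0.0003
[18.37502165 18.81425895 65.        ]
```

View pics/s4.png

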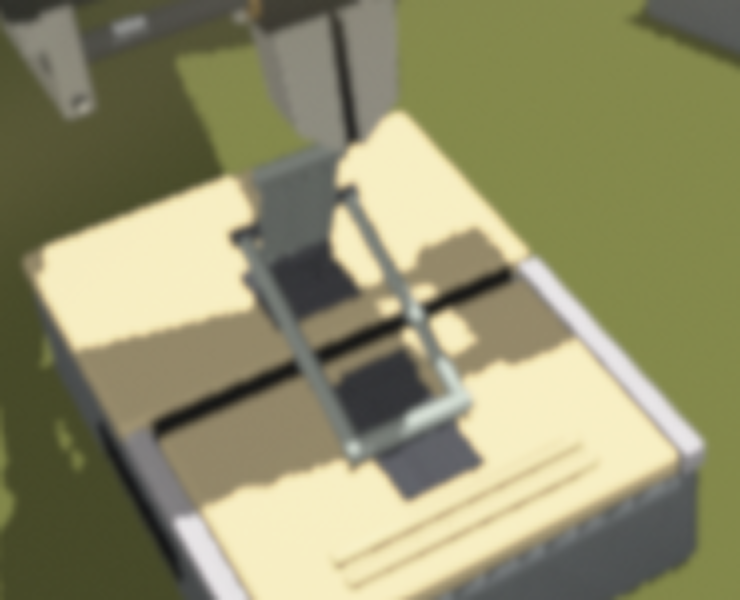

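```bash
python3 -m pendant '[[[0,-1.6,18],0],[[0,-1.6,36],0],[[6,-1.6,36],0],[[14,-1.6,36],0],[[22,-1.6,36],0],[[30,-1.6,36],0],[[36,-1.6,36],0],[[41,-1.6,36],0],[[41,-1.6,36],0]]'
python3 - <<'E'
from h import *
st();im=robot.read_camera("scene")
cv2.imwrite("pics/s5.png",cv2.resize(im[170:320,160:345,::-1],None,fx=4,fy=4,interpolation=cv2.INTER_CUBIC));st()
E
```

```text
time: 4.3
tool_pos: [0.5551, -0.1732, 0.1304]
tool_rot: [3.14, -0.001, 2.967]
contact_force: [0.7, -1.1, 0.9]
opening: 0.0002
t 4.3 TCP_C [-23.2   0.2 130.4] yaw [ 1.799e+02 -1.000e-01  1.700e+02] F [ 0.7 -1.1  0.9] op 0.0002
t 4.35 TCP_C [-23.    0.2 130.1] yaw [ 1.799e+02 -1.000e-01  1.700e+02] F [-0.6  0.  -0.2] op 0.0002
```

View pics/s5.png

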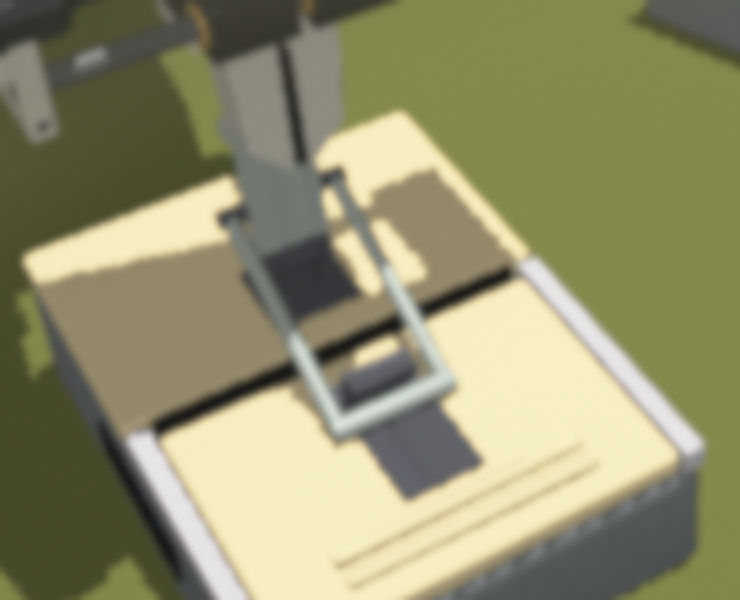

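```bash
python3 -m pendant '[[[7,0,0],0],[[14,0,0],0],[[21,0,1.5],0],[[28,0,4],0],[[34,0,8],0],[[40,0,12.5],0],[[40,0,12.5],0]]'
python3 - <<'E'
from h import *
st();im=robot.read_camera("scene")
cv2.imwrite("pics/s6.png",cv2.resize(im[170:320,160:345,::-1],None,fx=4,fy=4,interpolation=cv2.INTER_CUBIC));st()
E
```

```text
time: 4.93
tool_pos: [0.5151, -0.1661, 0.1172]
tool_rot: [3.14, -0.002, 2.967]
contact_force: [2.7, -0.2, 0.7]
opening: -0.0001
t 4.93 TCP_C [-63.9   0.3 117.2] yaw [ 1.799e+02 -1.000e-01  1.700e+02] F [ 2.7 -0.2  0.7] op -0.0001
t 4.98 TCP_C [-63.7   0.3 117.4] yaw [ 1.799e+02 -1.000e-01  1.700e+02] F [ 1.7 -1.   0.7] op 0.0003
```

View pics/s6.png

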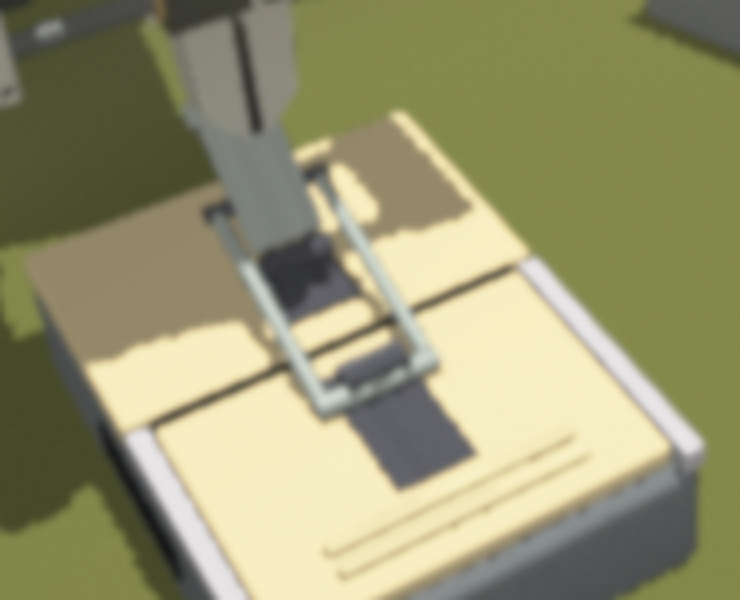

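```bash
python3 -m pendant '[[[5,0,5],0],[[9,0,11],0],[[12.5,0,17.5],0],[[15,0,24],0],[[17,0,31],0],[[18,0,37],0],[[18,0,39],0],[[18,0,39],0]]'
python3 - <<'E'
from h import *
st();im=robot.read_camera("scene")
cv2.imwrite("pics/s7.png",cv2.resize(im[170:320,160:345,::-1],None,fx=4,fy=4,interpolation=cv2.INTER_CUBIC));st()
E
```

```text
time: 5.65
tool_pos: [0.496, -0.1624, 0.0786]
tool_rot: [3.14, -0.006, 2.967]
contact_force: [-4.7, 2.5, 12.2]
opening: 0.0004
t 5.65 TCP_C [-83.4   0.7  78.6] yaw [179.9  -0.3 170. ] F [-4.7  2.5 12.2] op 0.0004
t 5.7 TCP_C [-83.4   0.7  78.6] yaw [179.9  -0.3 170. ] F [-4.9  1.4 12. ] op 0.0008
```

View pics/s7.png

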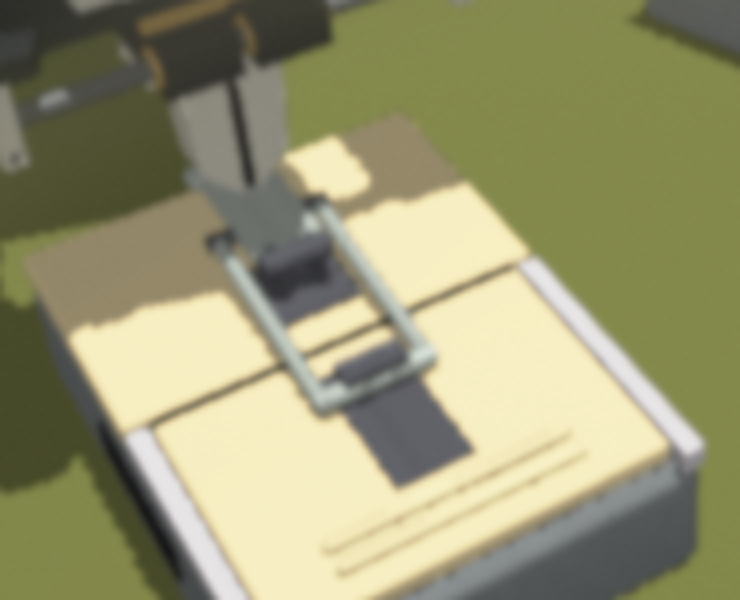

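```bash
python3 -m pendant '[[[0,0,1],0],[[0,0,2],0],[[0,0,2],0]]'
```

```text
time: 5.95
tool_pos: [0.4959, -0.1625, 0.0782]
tool_rot: [3.14, -0.005, 2.968]
contact_force: [-3.8, 1.8, 21.2]
opening: 0.0005
```

```bash
python3 -m pendant '[[[0,0,-10],0],[[0,0,-30],0],[[0,0,-60],0],[[0,0,-95],0],[[30,0,-125],0],[[70,0,-140],0],[[110,0,-140],0],[[110,0,-140],0]]'
python3 - <<'E'
from h import *
st();im=robot.read_camera("scene")
cv2.imwrite("pics/s8.png",cv2.resize(im[170:320,160:345,::-1],None,fx=4,fy=4,interpolation=cv2.INTER_CUBIC))
im=robot.read_camera("top")
cv2.imwrite("pics/t8.png",cv2.resize(im[115:265,350:480,::-1],None,fx=4,fy=4,interpolation=cv2.INTER_CUBIC))
for n in("scene","top"):
  for P in([-101,0,78],[-60,0,76],[25,0,65],[28,0,65]):print(n,P,proj(n,toW(P)),(proj(n,toW(P))-([160,170] if n=="scene" else [350,115]))*4)
E
```

```text
time: 6.62
tool_pos: [0.3808, -0.1407, 0.2176]
tool_rot: [3.138, -0.013, 2.968]
contact_force: [0.5, 0.7, 0.3]
opening: 0.0003
t 6.62 TCP_C [-200.6    2.5  217.6] yaw [179.8  -0.7 170. ] F [0.5 0.7 0.3] op 0.0003
scene [-101, 0, 78] [[215.14648852 208.67060694]] [[220.58595406 154.68242778]]
scene [-60, 0, 76] [[226.5505791  224.10455924]] [[266.2023164  216.41823698]]
scene [25, 0, 65] [[253.65718356 263.62872449]] [[374.62873422 374.51489798]]
scene [28, 0, 65] [[254.66285128 264.93780043]] [[378.65140513 379.75120174]]
top [-101, 0, 78] [[409.79842457 241.41017442]] [[239.19369826 505.6406977 ]]
top [-60, 0, 76] [[412.27608967 219.303224  ]] [[249.10435869 417.21289601]]
top [25, 0, 65] [[416.68556084 175.28666797]] [[266.74224336 241.14667188]]
top [28, 0, 65] [[416.87110629 173.73293441]] [[267.48442516 234.93173764]]
```

View pics/s8.png

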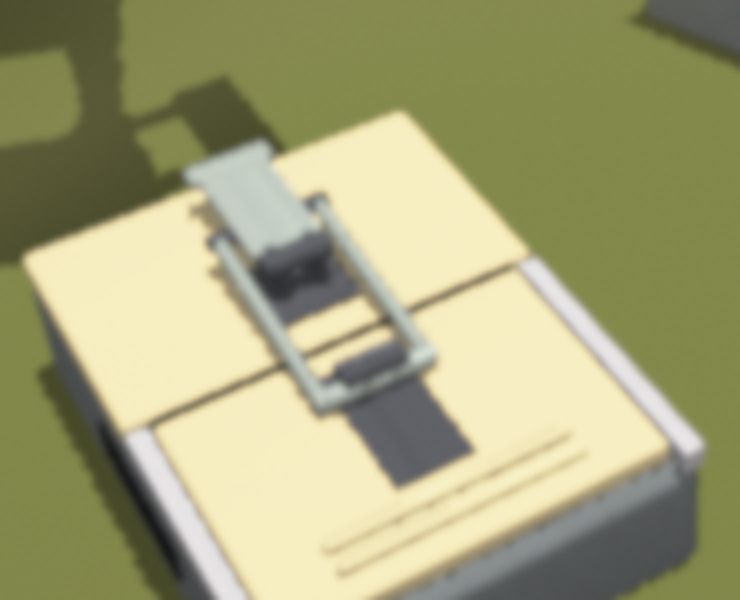

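View pics/t8.png

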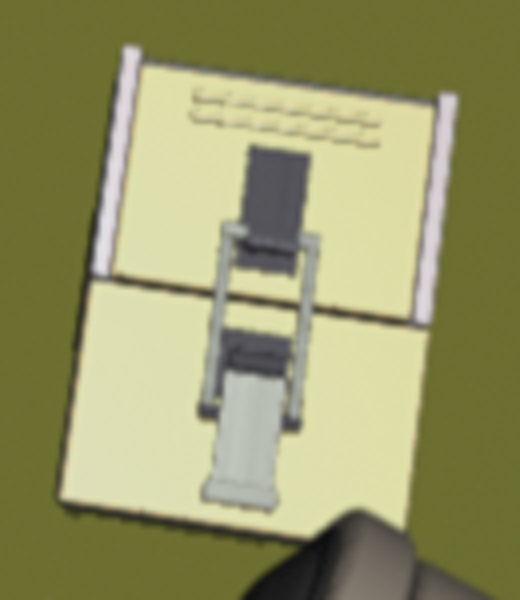

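```bash
python3 -c "
from h import *
st();print(robot.hand_in())"
```

```text
t 6.72 TCP_C [-194.2    0.9  218.6] yaw [179.9  -0.3 170. ] F [1.5 0.3 0.2] op 0.0005
the job is handed in; nothing more can be done
None
```

The latch is closed, and I handed the job in at about 6.7 s, well under the 40 s limit. I get no verdict from the judge.

**What I did:** With the fingers shut, I pushed the wire loop toward the keeper until it fell by itself. I then pressed the lever over in an arc until it met its stop, and backed the arm away.

**On the way:** Before I touched the lever, the picture showed the bar lying down at about x 53 mm, with the lever still up. The network's answer for the bar (x about 18 mm) disagreed. It had marked the middle of the loop, so I used the picture.

**Final checks:**
- **Lever:** it lies flat. At its stop it gave only 0.4 mm for 9 N more push, with a peak force of about 21 N. After release the picture showed its tip within 2–3 mm of the expected flat position.
- **Bar:** it is under the keeper's lip at about x 27 mm.
- **Cover:** it was pulled in by about 6 mm of its 7 mm, by a rough pixel measurement, so about 1 mm from tight. That is within the 3 mm limit, though not a precise figure.
- **Robot:** it is about 0.14 m above the latch and clear of it, with contact force near zero.

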